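Stow the toy-car bodies in the kit drawer

ROBOT

A 6-joint arm with a two-finger parallel gripper is mounted at the origin on the work surface. World frame = base frame: x ahead of the robot, y to its left, z up, the work surface at z = 0. Lengths are in m, angles in rad, forces in N, time in s.
With the tool pointing down it reaches from about 0.375 to 0.9 m from the base axis. Payload 3.1 kg.
Tool frame: the origin (TCP) lies at the centre of the arm's flange, where the gripper is bolted on; the fingertips stand 182 mm ahead of it and the grasp point (between the pads) lies 164 mm ahead of it; z points along the fingers, y is the line along which they close (so a half turn about z gives the same grasp; the last joint's range is limited). The gripper opens to 87 mm and grips with 3 to 60 N. Pads are 19 mm wide; open, the fingers measure 117 mm over their backs; the gripper's body (75 mm by 190 mm) begins 51 mm behind the grasp point.
Start: joints at [-1.401, 0.527, 1.433, -0, 1.181, -0.178], TCP at [0.213, -0.588, 0.405] pointing down, gripper open.
Joint ranges: [-3.08, 3.08], [-0.75, 2.2], [0.22, 2.44], [-1.43, 4.57], [0, 2.65], [-2.85, 2.85]. Speed limits (rad/s): [2.79, 2.79, 3.14, 3.14, 3.14, 3.14].

INTERFACE

Orientations are given as a unit quaternion [x, y, z, w].
In Python, from rig import * gives the robot as it stands.
- The arm moves only by the tool move_arm, never from a script. Its argument "commands" is a list that holds one entry, the list of rows, each a list of 6 numbers: the shift along the tool's x, y, z in units of 40 mm (1.0 is 40 mm), then the turn, a rotation vector about the tool's x, y, z in rad. A call has 1 to 12 rows; each row is the pose to reach, as a shift and turn from the pose commanded when the call began, along the tool's axes at that moment; what a row does not reach only later rows make up. A row lasts 1/8 s, in which the tool goes at most 62.5 mm and 10.7 degrees, less where a joint would pass 70% of its speed; a pose out of reach is approached as far as the arm can. A call with a gripper value outside its range is refused whole. "claw" is the closure, from -1 (fully open) to 1 (shut), so that 0 is half open, set as the call begins (left out, the last holds). The fingers move at their own pace and stop on an object; "squeeze" is the grip in N (left out, the last holds). Time passes only in rows, so rows that repeat a pose let the fingers close. It gives the time, the measured TCP pose, the force, the opening and the grip force at its end, in the units of the state.
- get_obs(): the state, without advancing time (a new reading comes with each control period).
- camera(name): name is "scene" or "top" or "wrist"; returns a dict with "pixels" (480x640x3 uint8, blue, green, red), "range_z" (480x640 float32, m along the optical axis (not along the pixel's ray), 0 where there is no reading), "camera_matrix" (3x3 intrinsics, pixels), "extrinsics" (4x4, takes a point from world to camera coordinates). Camera axes: x right, y up, looking along -z (the intrinsics and any distortion apply to the point x, -y, -z); pixel columns grow to the right and rows downward; lengths in m; the calibration is good to about 2 mm. A picture is of the moment at which its call begins.
- hand_in(): hands the job in; it is judged then, once.
The state is a dict: "time": time; "q": joint angles; "joint_velocities": joint speeds; "joint_torque": joint torques, N m; "position": TCP position; "tool_rot": TCP orientation; "ft_force": force on the tool from outside, world axes, zero at the start; "moment": the same for the moment, N m; "grip_width": finger opening in m; "grip_force": force on a finger pad.
Only numpy, scipy, OpenCV 4.12 (cv2) and the standard library are available. Lean on these libraries where they do the work, as an engineer would, in place of code of your own. Each camera call takes 0.05 s, during which the arm holds its last target. There are 200 camera calls.

TASK

Put every wooden toy-car body that lies on the bench into a recess of its own length in the open kit drawer, either way round, and press each one right down until its deck is flush with the wooden insert. Once they are all flush, push the drawer fully home so that it clicks into its catch; leave the glue bottle, the tin and the mallet where they are.

Things in the scene. Friction and masses are not known exactly. Their poses are not given: they have to be found in the camera images.
- car_long_a: Long toy-car body of bare pine, no wheels; chassis 130 x 46 x 24 mm high (x = long axis), with a cabin 30 mm wide standing 22 mm up from the middle of its deck: cabin 74 mm long at the deck, sloping at both ends to a flat roof 50 mm long, vertical sides; 46 mm high in all, 60 to 170 g. The same both ways round. Origin: centre of the underside, z up. One of the Long bodies may be absent (None).
- car_long_b: Long toy-car body of bare pine, no wheels; chassis 130 x 46 x 24 mm high (x = long axis), with a cabin 30 mm wide standing 22 mm up from the middle of its deck: cabin 74 mm long at the deck, sloping at both ends to a flat roof 50 mm long, vertical sides; 46 mm high in all, 60 to 170 g. The same both ways round. Origin: centre of the underside, z up. One of the Long bodies may be absent (None).
- car_short_a: Short toy-car body of bare pine, no wheels; chassis 90 x 46 x 24 mm high (x = long axis), with a cabin 30 mm wide standing 22 mm up from the middle of its deck: cabin 56 mm long at the deck, sloping at both ends to a flat roof 36 mm long, vertical sides; 46 mm high in all, 60 to 170 g. The same both ways round. Origin: centre of the underside, z up. One of the Short bodies may be absent (None).
- car_short_b: Short toy-car body of bare pine, no wheels; chassis 90 x 46 x 24 mm high (x = long axis), with a cabin 30 mm wide standing 22 mm up from the middle of its deck: cabin 56 mm long at the deck, sloping at both ends to a flat roof 36 mm long, vertical sides; 46 mm high in all, 60 to 170 g. The same both ways round. Origin: centre of the underside, z up. One of the Short bodies may be absent (None).
- recess_long_near (a point): long recess, near row, left seen from the robot: 137 mm along the point's y, 53 mm along x, 24 mm deep, 3.5 mm to spare all round a long body. Origin: centre of the floor when pressed down. The floor is a steel plate that starts 10 mm up (a body dropped in stands 10 mm proud), slides down to a stop under about 8 N and stays where left. x into cabinet, z up; moves with the drawer.
- recess_short_near (a point): short recess, near row, right seen from the robot: 97 mm along the point's y, 53 mm along x, 24 mm deep, 3.5 mm to spare all round a short body. Origin: centre of the floor when pressed down. The floor is a steel plate that starts 10 mm up (a body dropped in stands 10 mm proud), slides down to a stop under about 8 N and stays where left. x into cabinet, z up; moves with the drawer.
- recess_short_far (a point): short recess, far row, left seen from the robot: 97 mm along the point's y, 53 mm along x, 24 mm deep, 3.5 mm to spare all round a short body. Origin: centre of the floor when pressed down. The floor is a steel plate that starts 10 mm up (a body dropped in stands 10 mm proud), slides down to a stop under about 8 N and stays where left. x into cabinet, z up; moves with the drawer.
- recess_long_far (a point): long recess, far row, right seen from the robot: 137 mm along the point's y, 53 mm along x, 24 mm deep, 3.5 mm to spare all round a long body. Origin: centre of the floor when pressed down. The floor is a steel plate that starts 10 mm up (a body dropped in stands 10 mm proud), slides down to a stop under about 8 N and stays where left. x into cabinet, z up; moves with the drawer.
- cabinet: Low plywood bench-top drawer unit, fixed, 265 mm deep, 310 mm wide, 88 mm high. Origin: centre of its front edge at table level; x points into it, away from the robot; z up. Its opening is 73 mm high: a seated body's roof, 68 mm above the table, passes under by 5 mm, a body that stands proud strikes the edge.
- drawer (a joint): The drawer's opening in m along the cabinet's -x: 0 = fully home, 0.215 = fully out; starts about 0.2 out. Friction about 2 N; a sprung catch resists with about 5 N more from 13 mm to 5 mm before home, then draws it in over the last 3 mm. Push the front board with closed fingers pointing down.
- drawer_front (a point): Centre of the outer face of the drawer's front board (276 mm wide, 44 mm high, 10 to 54 mm above the table, flat, no handle); x points into the cabinet. In line with the cabinet's front when home. The insert's top is 46 mm above the table.
- glue: White glue bottle, 56 mm across, 150 mm high, a bystander. Origin: centre of its underside.
- tin: Low round steel tin of wax, 72 mm across, 50 mm high, a bystander. Origin: centre of its underside.
- mallet: Wooden mallet lying flat, a bystander: handle 24 mm thick along its x from -90 mm to the head, head 55 x 100 x 54 mm centred at x = +110 mm. Origin at table level, on the middle of the handle.
Things that resemble listed ones, but are neither listed nor needed, are in the scene too. Leave any black look-alike of the car_short_b alone.

How it is judged:
On the way, in this order (a step that is already met when the one before it is completed fails the run):
1. all the car bodies are pressed flush in recesses of their own length while the drawer is still open (((z of car_long_a in the frame of recess_long_near between -0.004 and 0.003 m and horizontal distance between car_long_a and recess_long_near below 0.006 m and angle between car_long_a's own z axis and vertical below 0.05 rad and angle between the x axis of car_long_a and the y axis of recess_long_near, either way round below 0.1 rad) or (z of car_long_a in the frame of recess_long_far between -0.004 and 0.003 m and horizontal distance between car_long_a and recess_long_far below 0.006 m and angle between car_long_a's own z axis and vertical below 0.05 rad and angle between the x axis of car_long_a and the y axis of recess_long_far, either way round below 0.1 rad)) and ((z of car_long_b in the frame of recess_long_near between -0.004 and 0.003 m and horizontal distance between car_long_b and recess_long_near below 0.006 m and angle between car_long_b's own z axis and vertical below 0.05 rad and angle between the x axis of car_long_b and the y axis of recess_long_near, either way round below 0.1 rad) or (z of car_long_b in the frame of recess_long_far between -0.004 and 0.003 m and horizontal distance between car_long_b and recess_long_far below 0.006 m and angle between car_long_b's own z axis and vertical below 0.05 rad and angle between the x axis of car_long_b and the y axis of recess_long_far, either way round below 0.1 rad)) and ((z of car_short_a in the frame of recess_short_near between -0.004 and 0.003 m and horizontal distance between car_short_a and recess_short_near below 0.006 m and angle between car_short_a's own z axis and vertical below 0.05 rad and angle between the x axis of car_short_a and the y axis of recess_short_near, either way round below 0.1 rad) or (z of car_short_a in the frame of recess_short_far between -0.004 and 0.003 m and horizontal distance between car_short_a and recess_short_far below 0.006 m and angle between car_short_a's own z axis and vertical below 0.05 rad and angle between the x axis of car_short_a and the y axis of recess_short_far, either way round below 0.1 rad)) and ((z of car_short_b in the frame of recess_short_near between -0.004 and 0.003 m and horizontal distance between car_short_b and recess_short_near below 0.006 m and angle between car_short_b's own z axis and vertical below 0.05 rad and angle between the x axis of car_short_b and the y axis of recess_short_near, either way round below 0.1 rad) or (z of car_short_b in the frame of recess_short_far between -0.004 and 0.003 m and horizontal distance between car_short_b and recess_short_far below 0.006 m and angle between car_short_b's own z axis and vertical below 0.05 rad and angle between the x axis of car_short_b and the y axis of recess_short_far, either way round below 0.1 rad)) and value of joint drawer above 0.1 m), for 0.2 s.
2. the drawer is pushed fully home (value of joint drawer below 0.003 m), for 0.2 s.
At the end, for the whole second after the job is handed in: every body present lies in a recess of its own length, within 3 mm of fully down, level, within 6 mm of the recess's centre and in line with it, at rest, and the drawer is within 3 mm of home (((z of car_long_a in the frame of recess_long_near between -0.004 and 0.003 m and horizontal distance between car_long_a and recess_long_near below 0.006 m and angle between car_long_a's own z axis and vertical below 0.05 rad and angle between the x axis of car_long_a and the y axis of recess_long_near, either way round below 0.1 rad) or (z of car_long_a in the frame of recess_long_far between -0.004 and 0.003 m and horizontal distance between car_long_a and recess_long_far below 0.006 m and angle between car_long_a's own z axis and vertical below 0.05 rad and angle between the x axis of car_long_a and the y axis of recess_long_far, either way round below 0.1 rad)) and ((z of car_long_b in the frame of recess_long_near between -0.004 and 0.003 m and horizontal distance between car_long_b and recess_long_near below 0.006 m and angle between car_long_b's own z axis and vertical below 0.05 rad and angle between the x axis of car_long_b and the y axis of recess_long_near, either way round below 0.1 rad) or (z of car_long_b in the frame of recess_long_far between -0.004 and 0.003 m and horizontal distance between car_long_b and recess_long_far below 0.006 m and angle between car_long_b's own z axis and vertical below 0.05 rad and angle between the x axis of car_long_b and the y axis of recess_long_far, either way round below 0.1 rad)) and ((z of car_short_a in the frame of recess_short_near between -0.004 and 0.003 m and horizontal distance between car_short_a and recess_short_near below 0.006 m and angle between car_short_a's own z axis and vertical below 0.05 rad and angle between the x axis of car_short_a and the y axis of recess_short_near, either way round below 0.1 rad) or (z of car_short_a in the frame of recess_short_far between -0.004 and 0.003 m and horizontal distance between car_short_a and recess_short_far below 0.006 m and angle between car_short_a's own z axis and vertical below 0.05 rad and angle between the x axis of car_short_a and the y axis of recess_short_far, either way round below 0.1 rad)) and ((z of car_short_b in the frame of recess_short_near between -0.004 and 0.003 m and horizontal distance between car_short_b and recess_short_near below 0.006 m and angle between car_short_b's own z axis and vertical below 0.05 rad and angle between the x axis of car_short_b and the y axis of recess_short_near, either way round below 0.1 rad) or (z of car_short_b in the frame of recess_short_far between -0.004 and 0.003 m and horizontal distance between car_short_b and recess_short_far below 0.006 m and angle between car_short_b's own z axis and vertical below 0.05 rad and angle between the x axis of car_short_b and the y axis of recess_short_far, either way round below 0.1 rad)) and value of joint drawer below 0.003 m and linear speed of each of car_long_a, car_long_b, car_short_a, car_short_b below 0.02 m/s); the robot touches nothing.
It fails at once if the glue is knocked or moved by more than 30 mm (distance of glue from where it was at the start of the episode above 0.03 m).
It fails at once if the tin is knocked or moved by more than 30 mm (distance of tin from where it was at the start of the episode above 0.03 m).
It fails at once if the mallet is knocked or moved by more than 30 mm (distance of mallet from where it was at the start of the episode above 0.03 m).
Of car_long_a, car_long_b, car_short_a, car_short_b only 3 to 4 are there at a start; the rules pass over those that are not, and their reading is None.
At some moment in a run one of car_long_a, car_long_b, car_short_a, car_short_b may be knocked a few centimetres aside while the robot is not near it.
Once in a run the grip may slacken for a moment while it holds something.
It also fails if it takes over 208 s, if anything falls off the work surface, if the arm or the gripper's body presses on something with over 40 N, if the wrist force passes 120 N, or if a joint passes its speed limit or range.

## Working session

There is one attempt and no reset: what is moved stays moved. The work goes in short steps, Python scripts to look and compute and a tool call to move; the robot and the scene stay as the last step left them, time stands still between calls to the robot, and variables do not carry over. Pictures are saved under pics/ and viewed, at most 14 in all, crops included, and the job is handed in when it is done.

Besides the shell and the picture viewer there is one more tool, called as a command line: name --argument value ..., lists and objects as JSON in quotes. move_arm: Moves the arm, as the interface text tells. Its arguments: {"type":"object","properties":{"commands":{"type":"array","items":{"type":"array","items":{"type":"array","items":{"type":"number"}}}},"claw":{"type":"number"},"squeeze":{"type":"number"}},"required":["commands"]}

```bash
mkdir -p pics; cat > h.py <<'E'
from rig import *
import numpy as np, cv2
from scipy.spatial.transform import Rotation as R
def world(c):
    K=c["camera_matrix"];E=c["extrinsics"];z=c["range_z"]
    v,u=np.mgrid[0:480,0:640]
    x=(u-K[0,2])/K[0,0]*z; y=(v-K[1,2])/K[1,1]*z
    P=np.stack([x,-y,-z,np.ones_like(z)],-1)
    W=P@np.linalg.inv(E).T
    W[z==0]=np.nan
    return W[...,:3]
def save(c,n,crop=None,s=1):
    im=c["pixels"]
    if crop: im=im[crop[1]:crop[3],crop[0]:crop[2]]
    cv2.imwrite(f"pics/{n}.png",cv2.resize(im,None,fx=s,fy=s,interpolation=cv2.INTER_CUBIC))
E
python3 - <<'E'
from h import *
o=get_obs();print(o)
for n in("top","scene"):
    c=camera(n);save(c,n+"0");np.savez(n+"0.npz",**c);print(n,c["camera_matrix"],c["extrinsics"])
E
```

```text
{'time': 0.0, 'q': array([-1.40150042e+00,  5.28458532e-01,  1.43389165e+00, -4.67804334e-05,
        1.18139316e+00, -1.78480862e-01]), 'joint_velocities': array([ 0.00084365,  0.00021603,  0.00146601, -0.00108833,  0.00115761,
       -0.0018251 ]), 'joint_torque': array([ 5.14502881e-04, -4.40036595e+01, -1.76591635e+01,  6.33126847e-02,
        5.82389056e-02, -1.59529527e-04]), 'position': array([ 0.21298063, -0.5872282 ,  0.40377929]), 'tool_rot': array([ 9.84917362e-01,  1.73022062e-01, -1.66908682e-05, -1.07543065e-03]), 'ft_force': array([-0.65104167, -0.22219766,  0.36060864]), 'moment': array([ 0.00996996, -0.05392023,  0.01096345]), 'grip_force': 0.0, 'grip_width': 0.08710544178929792}
top [[607.75475361   0.         316.69268234]
 [  0.         607.75475361 240.42640696]
 [  0.           0.           1.        ]] [[ 0.02543103 -0.99965509 -0.00655468 -0.04905086]
 [ 0.98802988  0.02413626  0.15236275 -0.55343264]
 [-0.15215199 -0.01035097  0.9883029  -1.54083655]
 [ 0.          0.          0.          1.        ]]
scene [[494.95463529   0.         318.50737398]
 [  0.         494.95463529 234.78709478]
 [  0.           0.           1.        ]] [[ 0.02655635  0.99953385 -0.01506145  0.02974289]
 [-0.55935993  0.02734532  0.82847372  0.28212235]
 [ 0.82849939 -0.01357647  0.55982537 -1.50714311]
 [ 0.          0.          0.          1.        ]]
```

View pics/top0.png

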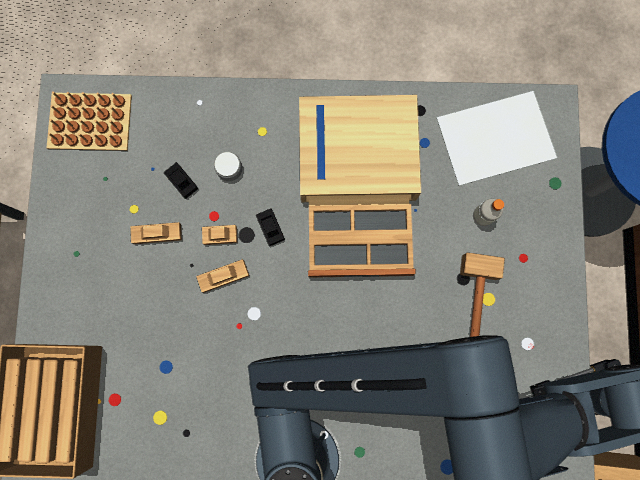

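View pics/scene0.png

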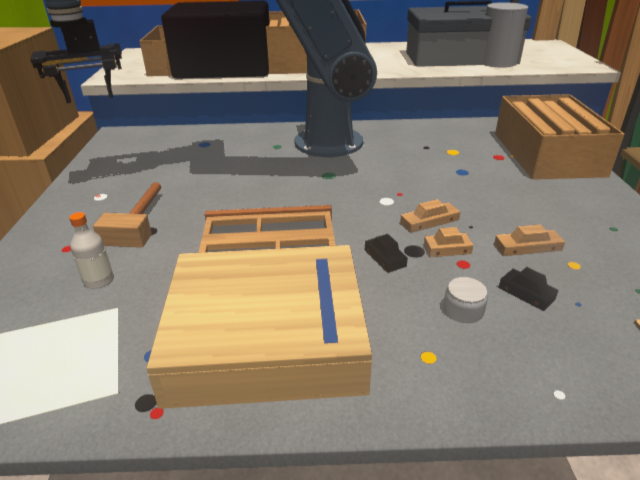

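The picture shows three pine bodies: long ones at (156,233) and (223,276), and a short one at (219,234). The look-alikes are black, at (181,180) and (270,227), and are to be left alone. The drawer's long recesses are at near-left (340,254) and far-right (381,219). Its short recesses are at near-right (388,254) and far-left (332,219). Next I'll measure these and take one close crop.

```bash
cat >> h.py <<'E'
def bodies(c,W,boxes):
    out={}
    hsv=cv2.cvtColor(c["pixels"],cv2.COLOR_BGR2HSV)
    for n,(a,b,d,e) in boxes.items():
        w=W[b:e,a:d].reshape(-1,3)
        m=(w[:,2]>.012)&(w[:,2]<.06); p=w[m]
        r=cv2.minAreaRect((p[:,:2]*1000).astype(np.float32))
        box=cv2.boxPoints(r); s=[box[1]-box[0],box[2]-box[1]]; l=max(s,key=np.linalg.norm)
        cab=p[p[:,2]>.04][:,:2].mean(0)*1000
        out[n]=dict(c=np.round(r[0],1),size=np.round(r[1],1),yaw=round(float(np.degrees(np.arctan2(l[1],l[0]))),1),roof=np.round(cab,1),z=np.round(np.nanpercentile(p[:,2],[10,50,95])*1000,1))
    return out
E
python3 - <<'E'
from h import *
c=dict(np.load("top0.npz"));W=world(c)
for k,v in bodies(c,W,{"L1":(122,212,190,252),"S":(196,218,241,250),"L2":(190,254,256,299),"blk":(252,204,290,250)}).items(): print(k,v)
# drawer
for u,v in [(340,254),(388,254),(332,219),(381,219),(360,238),(360,268),(360,272),(360,150),(229,165),(490,212),(483,265),(354,220),(370,254)]:
    print((u,v),np.round(W[v,u]*1000,1))
# recess extents: lower than 40mm in drawer region
z=W[...,2]; reg=np.zeros_like(z,np.uint8); reg[206:270,306:416]=1
m=((z<.041)&(reg>0)).astype(np.uint8)
n,lab,st,ce=cv2.connectedComponentsWithStats(m)
for i in range(1,n):
    if st[i,4]>100:
        p=W[lab==i]*1000; r=cv2.minAreaRect(p[:,:2].astype(np.float32)); print("rec",st[i],np.round(r[0],1),np.round(r[1],1),round(r[2],1),np.round(np.median(p[:,2]),1))
# rim top points of drawer & cabinet
m=(z>.075)&(z<.1);m[:,:296]=0;m[:,425:]=0;m[200:]=0;m[:90]=0
r=cv2.minAreaRect((W[m][:,:2]*1000).astype(np.float32));print("cab",r)
m=((z>.042)&(z<.062)&(cv2.dilate(reg,np.ones((21,11)))>0));
r=cv2.minAreaRect((W[m][:,:2]*1000).astype(np.float32));print("drw",r)
save(c,"crop0",(120,160,420,300),2.6)
E
```

```text
L1 {'c': array([579.6, 392.6]), 'size': array([ 73.1, 178.8]), 'yaw': -82.3, 'roof': array([568.1, 392.2]), 'z': array([19.8, 27.3, 49.5])}
S {'c': array([578.3, 224.6]), 'size': array([70.4, 91.2]), 'yaw': -87.7, 'roof': array([567.9, 223.1]), 'z': array([20.1, 27.9, 50. ])}
L2 {'c': array([471.7, 214.9]), 'size': array([ 82.9, 132. ]), 'yaw': -72.4, 'roof': array([458.7, 210.4]), 'z': array([20.9, 27.6, 49.7])}
blk {'c': array([592.1,  91. ]), 'size': array([91.9, 45.9]), 'yaw': 24.9, 'roof': array([590.8,  90.4]), 'z': array([20.8, 27.3, 50. ])}
(340, 254) [522.3 -97.   27.3]
(388, 254) [ 524.7 -222.1   32.6]
(332, 219) [613.3 -73.9  36.6]
(381, 219) [ 618.3 -203.5   27. ]
(360, 238) [ 562.3 -147.3   50.8]
(360, 268) [ 484.9 -148.9   43.7]
(360, 272) [ 473.1 -148.2   57.9]
(360, 150) [ 786.1 -141.6   90.2]
(229, 165) [749.6 201.8  49.2]
(490, 212) [ 626.6 -468.1  110.3]
(483, 265) [ 498.9 -462.4   57.6]
(354, 220) [ 611.9 -131.7   37.3]
(370, 254) [ 524.  -175.4   29.3]
rec [306 206   4  64 194] [569.4 -10.3] [172.4   9. ] 1.7 0.8
rec [409 206   7  64 245] [ 575.7 -288.2] [170.8  23.2] 1.0 0.7
rec [313 209  39  23 727] [610.5 -74.3] [ 57.1 100.5] 3.2 32.9
rec [ 354  208   54   22 1019] [ 617.2 -200.9] [ 56.  138.9] 1.6 32.4
rec [ 313  243   56   23 1068] [519.7 -97.9] [ 57.3 143.4] 2.3 32.3
rec [369 243  39  22 736] [ 526.5 -222.9] [55.4 99.2] 4.3 32.8
cab ((803.3018798828125, -138.433349609375), (268.4039611816406, 310.519775390625), 2.0561490058898926)
drw ((568.30126953125, -148.22035217285156), (207.3459014892578, 306.2264099121094), 2.2463529109954834)
```

View pics/crop0.png

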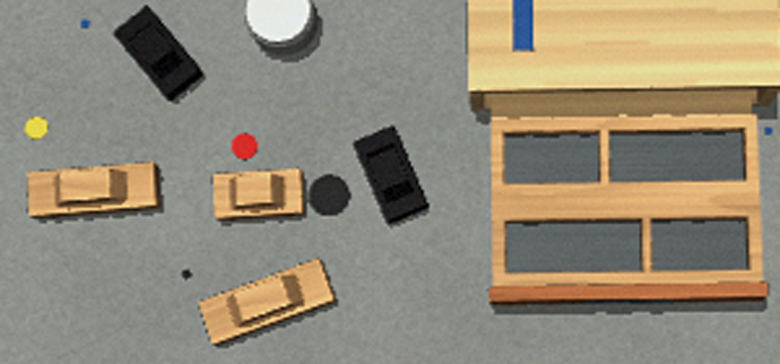

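```bash
cat >> h.py <<'E'
def row(pos,yaw,o=None):
    "row that brings TCP to pos (m), tool down with tool x at yaw (deg)"
    o=o or get_obs(); q=R.from_quat(o["tool_rot"])
    t=R.from_euler("z",yaw,degrees=True)*R.from_euler("x",180,degrees=True)
    d=q.inv().apply(np.array(pos)-o["position"])/.04
    print("row",np.round(np.r_[d,(q.inv()*t).as_rotvec()],3).tolist(),"f",np.round(o["ft_force"],1),"w",round(o["grip_width"],4))
E
python3 - <<'E'
from h import *
row([.57,-.15,.45],92.1)
E
```

```text
row [12.117, -7.237, -1.136, -0.001, -0.002, -1.26] f [0.2 0.2 0.2] w 0.0869
```

move_arm --commands '[[[12.12, -7.24, -1.14, 0, 0, -1.26], [12.12, -7.24, -1.14, 0, 0, -1.26], [12.12, -7.24, -1.14, 0, 0, -1.26], [12.12, -7.24, -1.14, 0, 0, -1.26], [12.12, -7.24, -1.14, 0, 0, -1.26], [12.12, -7.24, -1.14, 0, 0, -1.26], [12.12, -7.24, -1.14, 0, 0, -1.26], [12.12, -7.24, -1.14, 0, 0, -1.26], [12.12, -7.24, -1.14, 0, 0, -1.26], [12.12, -7.24, -1.14, 0, 0, -1.26], [12.12, -7.24, -1.14, 0, 0, -1.26], [12.12, -7.24, -1.14, 0, 0, -1.26]]]' --claw -0.3

```text
time: 1.6
position: [0.5693, -0.1512, 0.4499]
tool_rot: [0.695, 0.719, -0.0, -0.001]
ft_force: [-0.1, -0.8, -1.3]
grip_width: 0.0565
grip_force: 0.0
```

```bash
python3 - <<'E'
from h import *
o=get_obs();print(o["time"],o["position"]);row([.57,-.15,.45],92.1,o)
c=camera("wrist");save(c,"w1");np.savez("w1.npz",**c);W=world(c)
print(np.linalg.inv(c["extrinsics"])[:3,3])
z=W[...,2];m=((z<.039)&(z>.02)).astype(np.uint8)
n,lab,st,ce=cv2.connectedComponentsWithStats(m)
for i in range(1,n):
    if st[i,4]>1500:
        p=W[lab==i]*1000; r=cv2.minAreaRect(p[:,:2].astype(np.float32)); print("rec",st[i],np.round(r[0],1),np.round(r[1],1),round(r[2],1),np.round(np.median(p[:,2]),1))
E
```

```text
1.6 [ 0.56929888 -0.15120967  0.44991413]
row [0.03, 0.019, -0.002, -0.001, -0.0, -0.001] f [-0.1 -0.8 -1.3] w 0.0565
[ 0.56704132 -0.08234183  0.42923921]
rec [ 235   71   61  149 8306] [520.2 -96.3] [ 52.5 137.7] 2.3 31.2
rec [ 335   70   60  109 6112] [610.7 -72.7] [52.4 97.4] 2.2 31.3
rec [ 334  189   55  117 6016] [ 615.3 -194.1] [ 52.4 124.4] 2.1 31.2
rec [ 243  230   55   76 3818] [ 524.9 -218.1] [52.4 83.6] 2.2 31.1
```

View pics/w1.png

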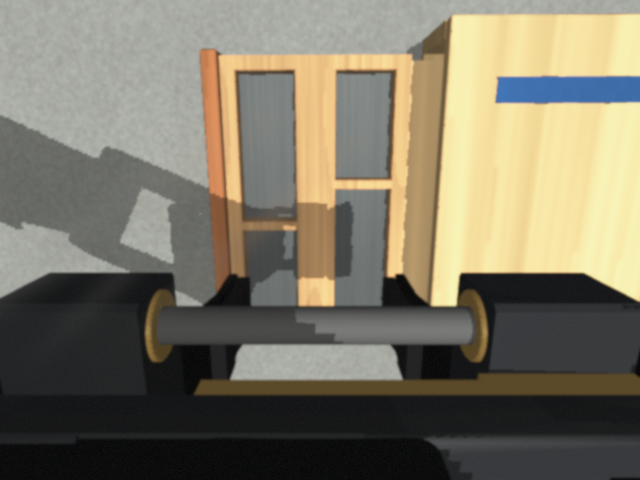

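The picture shows all four recesses from above. The near ones are at (268,145) and (270,265), the far ones at (364,125) and (362,245). The sizes fit 137/97 x 53 mm and the floors are at 31 mm. Next I'll go over the bodies.

move_arm --commands '[[[7.3, -1, 0, 0, 0, 0], [7.3, -1, 0, 0, 0, 0], [7.3, -1, 0, 0, 0, 0], [7.3, -1, 0, 0, 0, 0], [7.3, -1, 0, 0, 0, 0], [7.3, -1, 0, 0, 0, 0], [7.3, -1, 0, 0, 0, 0], [7.3, -1, 0, 0, 0, 0], [7.3, -1, 0, 0, 0, 0]]]'

```text
time: 2.78
position: [0.5197, 0.1389, 0.4503]
tool_rot: [0.695, 0.719, -0.0, 0.0]
ft_force: [-0.4, -0.7, 0.5]
grip_width: 0.0567
grip_force: 0.0
```

```bash
cat >> h.py <<'E'
def cars(c):
    W=world(c);z=W[...,2];hsv=cv2.cvtColor(c["pixels"],cv2.COLOR_BGR2HSV)
    m=((z>.014)&(z<.06)&(hsv[...,2]>70)&(hsv[...,1]>60)).astype(np.uint8)
    m=cv2.morphologyEx(m,cv2.MORPH_OPEN,np.ones((3,3)))
    n,lab,st,ce=cv2.connectedComponentsWithStats(m)
    for i in range(1,n):
        if st[i,4]>800:
            p=W[lab==i]*1000; r=cv2.minAreaRect(p[:,:2].astype(np.float32))
            rp=p[p[:,2]>42]; 
            rr=cv2.minAreaRect(rp[:,:2].astype(np.float32)) if len(rp)>5 else None
            print("car",st[i],[np.round(v,1) for v in r],"roof",[np.round(v,1) for v in rr] if rr else None,np.round(np.percentile(p[:,2],[10,50,95]),1))
E
python3 - <<'E'
from h import *
o=get_obs();print(o["time"],o["position"])
c=camera("wrist");save(c,"w2");np.savez("w2.npz",**c);cars(c)
E
```

```text
2.775 [0.51972423 0.13891913 0.45029445]
car [ 211   54   92  145 6540] [array([460.7, 211.3]), array([ 46.2, 129.6]), np.float64(21.7)] roof [array([460.6, 211.5]), array([30.3, 55.1]), np.float64(21.5)] [22.3 24.  45.9]
car [ 346   68   49   99 4601] [array([569.9, 225.1]), array([45.8, 89.7]), np.float64(4.7)] roof [array([570.1, 225.1]), array([29.8, 40.1]), np.float64(4.9)] [22.4 24.2 46.1]
car [ 257  344  140   35 3605] [array([538.5, -35.9]), array([149.5,  49. ]), np.float64(0.6)] roof [array([537.3, -29.9]), array([147.3,  36.5]), np.float64(0.4)] [32.3 44.7 53. ]
```

View pics/w2.png

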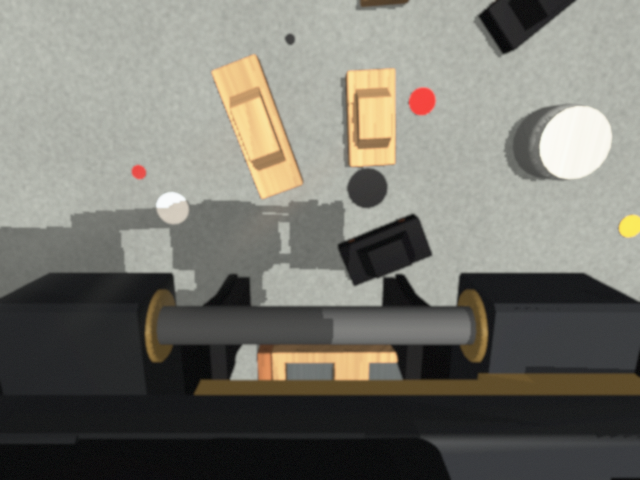

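The picture shows the short body at (371,117) and a long one at (257,126), both pine and with the right sizes, plus the black look-alike at (385,249). I'll pick the short body first.

```bash
python3 -c "
from h import *
row([.570,.2251,.260],94.7)"
```

```text
row [2.103, 1.333, 4.758, -0.0, 0.0, -0.047] f [0.6 0.3 0.1] w 0.0564
```

move_arm --commands '[[[2.1, 1.33, 1, 0, 0, -0.047], [2.1, 1.33, 2.5, 0, 0, -0.047], [2.1, 1.33, 4, 0, 0, -0.047], [2.1, 1.33, 4.76, 0, 0, -0.047], [2.1, 1.33, 4.76, 0, 0, -0.047], [2.1, 1.33, 4.76, 0, 0, -0.047], [2.1, 1.33, 4.76, 0, 0, -0.047], [2.1, 1.33, 4.76, 0, 0, -0.047]]]'

```text
time: 3.82
position: [0.57, 0.2261, 0.2623]
tool_rot: [0.677, 0.736, 0.002, 0.001]
ft_force: [0.4, -0.0, 1.1]
grip_width: 0.0566
grip_force: 0.0
```

```bash
python3 -c "
from h import *
row([.570,.2251,.208],94.7)"
```

```text
row [-0.026, -0.008, 1.358, 0.004, -0.0, 0.002] f [ 0.4 -0.   1.1] w 0.0566
```

move_arm --commands '[[[-0.02, 0, 0.6, 0, 0, 0], [-0.02, 0, 1.3, 0, 0, 0], [-0.02, 0, 1.3, 0, 0, 0], [-0.02, 0, 1.3, 0, 0, 0], [-0.02, 0, 1.3, 0, 0, 0]]]'

```text
time: 4.45
position: [0.5701, 0.2255, 0.2095]
tool_rot: [0.677, 0.736, 0.001, 0.001]
ft_force: [0.2, -0.4, 1.1]
grip_width: 0.0564
grip_force: 0.0
```

move_arm --commands '[[[0, 0, 0, 0, 0, 0], [0, 0, 0, 0, 0, 0], [0, 0, 0, 0, 0, 0], [0, 0, 0, 0, 0, 0], [0, 0, 0, 0, 0, 0]]]' --claw 1 --squeeze 35

```text
time: 5.08
position: [0.5696, 0.2254, 0.2081]
tool_rot: [0.677, 0.736, 0.0, 0.0]
ft_force: [0.1, -0.2, 1.8]
grip_width: 0.0297
grip_force: 35.0
```

move_arm --commands '[[[0, 0, -1, 0, 0, 0], [0, 0, -2, 0, 0, 0], [0, 0, -2, 0, 0, 0]]]'

```text
time: 5.45
position: [0.5705, 0.2257, 0.291]
tool_rot: [0.677, 0.736, 0.003, 0.002]
ft_force: [1.0, 0.4, -1.5]
grip_width: 0.0296
grip_force: 35.0
```

```bash
python3 -c "
from h import *
row([.6107,-.0727,.29],92.2)"
```

```text
row [-7.517, 0.374, 0.021, 0.007, -0.001, 0.046] f [ 1.   0.4 -1.5] w 0.0296
```

move_arm --commands '[[[-1, 0.05, 0, 0, 0, 0.01], [-2.3, 0.12, 0, 0, 0, 0.02], [-3.7, 0.2, 0, 0, 0, 0.03], [-5, 0.25, 0, 0, 0, 0.046], [-6.3, 0.3, 0, 0, 0, 0.046], [-7.3, 0.37, 0, 0, 0, 0.046], [-7.52, 0.37, 0, 0, 0, 0.046], [-7.52, 0.37, 0, 0, 0, 0.046], [-7.52, 0.37, 0, 0, 0, 0.046], [-7.52, 0.37, 0, 0, 0, 0.046]]]'

```text
time: 6.7
position: [0.6092, -0.0716, 0.2878]
tool_rot: [0.693, 0.721, -0.0, -0.0]
ft_force: [0.5, -0.6, -1.0]
grip_width: 0.0299
grip_force: 35.0
```

```bash
python3 - <<'E'
from h import *
row([.6107,-.0727,.240],92.2)
c=camera("wrist");save(c,"w3");W=world(c);z=W[...,2]
p=W[(z<.039)&(z>.02)]
for a in (c,): cars(a)
E
```

```text
row [-0.03, 0.037, 1.195, -0.001, -0.0, 0.002] f [ 0.5 -0.6 -1. ] w 0.0299
car [   41   145   405   161 31486] [array([576.3, -62.1]), array([224.3, 101.3]), np.float64(1.1)] roof [array([557.2, -57.1]), array([186.4,  90.2]), np.float64(0.9)] [15.3 45.1 53.3]
```

View pics/w3.png

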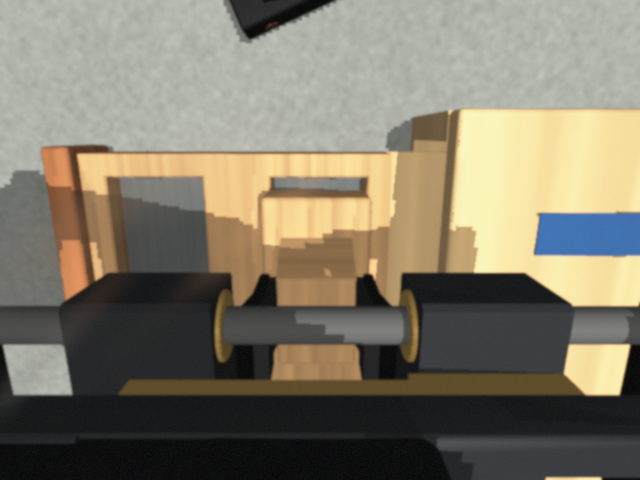

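The picture shows the short body held level at (315,235) over the far-left short recess, whose far end shows at (318,185). It's aligned across the recess, so I'll lower it.

move_arm --commands '[[[-0.03, 0.03, 0.4, 0, 0, 0], [-0.03, 0.03, 0.7, 0, 0, 0], [-0.03, 0.03, 0.7, 0, 0, 0], [-0.03, 0.03, 0.7, 0, 0, 0]]]'

```text
time: 7.25
position: [0.6107, -0.0743, 0.2596]
tool_rot: [0.694, 0.72, -0.0, -0.0]
ft_force: [0.0, 0.7, -0.7]
grip_width: 0.0295
grip_force: 35.0
```

```bash
python3 - <<'E'
from h import *
row([.6107,-.0727,.240],92.2)
c=camera("wrist");save(c,"w4")
W=world(c);p=W[150:300,255:385]*1000
# held car deck edges and recess edges, y profile at column mid
for v in range(150,280,5): print(v,np.round(W[v,315]*1000,1))
for u in range(240,400,8): print(u,np.round(W[215,u]*1000,1))
E
```

```text
row [0.041, 0.001, 0.49, -0.0, -0.0, -0.0] f [ 0.   0.7 -0.7] w 0.0295
150 [608.1 -12.3  45.6]
155 [608.2 -14.6  45.5]
160 [608.2 -16.9  45. ]
165 [608.3 -19.2  45.1]
170 [608.4 -21.6  45. ]
175 [608.5 -23.9  44.8]
180 [608.6 -27.8  31. ]
185 [608.7 -30.2  32.2]
190 [608.7 -29.8  54.7]
195 [608.8 -29.9  70.1]
200 [608.8 -31.3  74.3]
205 [608.9 -33.2  75.5]
210 [609.  -35.3  75.3]
215 [609.1 -37.5  74.9]
220 [609.2 -39.6  74.6]
225 [609.2 -41.7  75.1]
230 [609.3 -43.6  76. ]
235 [609.4 -45.7  75.8]
240 [609.5 -47.9  76. ]
245 [609.5 -49.1  79.3]
250 [609.6 -50.2  83. ]
255 [609.6 -51.3  86.1]
260 [609.7 -52.8  88.1]
265 [609.7 -53.8  91.2]
270 [609.8 -55.2  93.2]
275 [609.8 -56.4  95.4]
240 [572.7 -44.6  45.3]
248 [576.7 -44.3  46.2]
256 [580.5 -44.3  45.4]
264 [588.  -38.3  74.7]
272 [591.3 -38.1  74.8]
280 [594.7 -37.9  75.3]
288 [597.8 -38.1  73.7]
296 [601.2 -38.   73.8]
304 [604.5 -37.6  75.2]
312 [607.8 -37.5  75.2]
320 [611.1 -37.2  75.8]
328 [614.5 -37.3  74.7]
336 [617.7 -37.1  75.1]
344 [621.1 -37.   74.7]
352 [624.4 -36.9  74.9]
360 [627.6 -36.7  75.2]
368 [631.2 -36.9  73.5]
376 [638.9 -42.1  45.5]
384 [642.8 -41.9  45.5]
392 [646.7 -41.8  45.4]
```

move_arm --commands '[[[0.04, 0.02, 0, 0, 0, 0], [0.04, 0.02, 0.15, 0, 0, 0], [0.04, 0.02, 0.3, 0, 0, 0], [0.04, 0.02, 0.42, 0, 0, 0], [0.04, 0.02, 0.42, 0, 0, 0], [0.04, 0.02, 0.42, 0, 0, 0]]]'

```text
time: 8.05
position: [0.6115, -0.0727, 0.2431]
tool_rot: [0.694, 0.72, 0.0, -0.0]
ft_force: [0.9, -0.1, -1.1]
grip_width: 0.0298
grip_force: 35.0
```

```bash
python3 - <<'E'
from h import *
row([.6107,-.0727,.230],92.2)
E
```

```text
row [-0.0, -0.02, 0.327, 0.0, -0.0, -0.0] f [ 0.9 -0.1 -1.1] w 0.0298
```

move_arm --commands '[[[0, -0.01, 0.1, 0, 0, 0], [0, -0.01, 0.2, 0, 0, 0], [0, -0.01, 0.3, 0, 0, 0], [0, -0.01, 0.34, 0, 0, 0], [0, -0.01, 0.34, 0, 0, 0]]]'

```text
time: 8.68
position: [0.6114, -0.0728, 0.2303]
tool_rot: [0.694, 0.72, 0.0, 0.001]
ft_force: [-0.1, -0.3, 4.5]
grip_width: 0.0298
grip_force: 35.0
```

move_arm --commands '[[[0, 0, 0.03, 0, 0, 0], [0, 0, 0.06, 0, 0, 0], [0, 0, 0.09, 0, 0, 0], [0, 0, 0.12, 0, 0, 0], [0, 0, 0.12, 0, 0, 0]]]'

```text
time: 9.3
position: [0.6129, -0.0726, 0.2298]
tool_rot: [0.694, 0.72, 0.002, 0.003]
ft_force: [-1.4, 2.7, 25.6]
grip_width: 0.0298
grip_force: 35.0
```

move_arm --commands '[[[0, 0, -0.12, 0, 0, 0], [0, 0, -0.12, 0, 0, 0], [0, 0, -0.12, 0, 0, 0]]]' --claw 0

```text
time: 9.68
position: [0.6106, -0.0726, 0.2287]
tool_rot: [0.694, 0.72, -0.0, -0.001]
ft_force: [-0.3, 0.2, 0.3]
grip_width: 0.0425
grip_force: 0.0
```

move_arm --commands '[[[0, 0, -0.2, 0, 0, 0], [0, 0, -1, 0, 0, 0], [0, 0, -2.2, 0, 0, 0], [0, 0, -3.5, 0, 0, 0], [0, 0, -5, 0, 0, 0], [0, 0, -5, 0, 0, 0], [0, 0, -5, 0, 0, 0]]]'

```text
time: 10.55
position: [0.6105, -0.0725, 0.4293]
tool_rot: [0.694, 0.72, -0.0, -0.0]
ft_force: [0.9, 0.1, -0.8]
grip_width: 0.0435
grip_force: 0.0
```

```bash
cat >> h.py <<'E'
def drawer(c,marks=()):
    "recess-plane check: roofs (z>60mm) and insert"
    W=world(c)*1000;z=W[...,2];hsv=cv2.cvtColor(c["pixels"],cv2.COLOR_BGR2HSV)
    m=((z>57)&(z<80)&(W[...,0]<655)&(W[...,0]>480)).astype(np.uint8);m[300:]=0
    n,lab,st,ce=cv2.connectedComponentsWithStats(m)
    for i in range(1,n):
        if st[i,4]>200:
            p=W[lab==i];r=cv2.minAreaRect(p[:,:2].astype(np.float32));print("roof",st[i],[np.round(v,1) for v in r],"z",np.round(np.percentile(p[:,2],[10,50,90]),1))
    m=((z<39)&(z>20)).astype(np.uint8);m[300:]=0
    n,lab,st,ce=cv2.connectedComponentsWithStats(m)
    for i in range(1,n):
        if st[i,4]>1500:
            p=W[lab==i]; r=cv2.minAreaRect(p[:,:2].astype(np.float32)); print("rec",st[i],[np.round(v,1) for v in r],"z",np.round(np.median(p[:,2]),1))
E
python3 - <<'E'
from h import *
c=camera("wrist");save(c,"w5");drawer(c)
row([.46,.15,.45],111.6)
c=camera("top");cars(c)
E
```

```text
roof [ 303  190   35   51 1745] [array([614. , -72.1]), array([29.8, 44.7]), np.float64(2.1)] z [62.9 67.  68. ]
rec [ 248    0  114   69 3226] [array([594.1,  91.2]), array([90. , 46.4]), np.float64(25.1)] z 23.5
rec [ 190  160   62  140 7200] [array([522.3, -97.1]), array([ 51.8, 136.5]), np.float64(2.3)] z 31.2
row [5.702, -3.547, -0.53, -0.003, -0.002, -0.339] f [-0.1  0.4  1.2] w 0.0436
car [ 330  197   85   77 2409] [array([ 574.4, -175.2]), array([208.4, 215.3]), np.float64(2.4)] roof [array([ 562.2, -174.7]), array([185.5, 215.2]), np.float64(3.1)] [40.3 47.2 55.8]
car [131 222  50  21 808] [array([569.2, 393.8]), array([ 48.1, 131.2]), np.float64(6.2)] roof [array([569.1, 391.7]), array([31.2, 61.3]), np.float64(6.9)] [21.  27.5 50. ]
car [ 464  253   40   91 1310] [array([ 414.1, -457.2]), array([ 99.9, 227.7]), np.float64(84.3)] roof [array([ 414.2, -457.2]), array([ 99.9, 227.5]), np.float64(84.3)] [33.7 49.2 58.2]
```

View pics/w5.png

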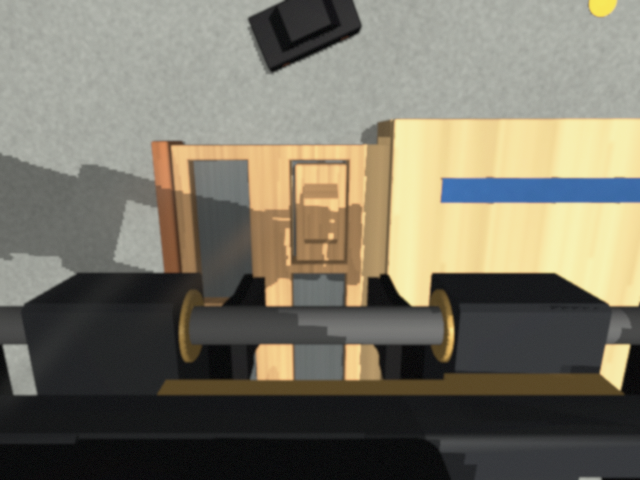

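The picture shows the short body flush in its recess at (320,212), with its roof at 68 mm. The empty near-left recess at (221,230) has moved in about 2 mm with the drawer. Next is the slanted long body.

move_arm --commands '[[[1, -0.6, -0.5, 0, 0, -0.1], [2.4, -1.5, -0.5, 0, 0, -0.2], [3.8, -2.3, -0.5, 0, 0, -0.34], [5, -3, -0.5, 0, 0, -0.34], [5.7, -3.5, -0.5, 0, 0, -0.34], [5.7, -3.5, -0.5, 0, 0, -0.34], [5.7, -3.5, -0.5, 0, 0, -0.34], [5.7, -3.5, -0.5, 0, 0, -0.34]]]' --claw -0.3

```text
time: 11.65
position: [0.4634, 0.149, 0.449]
tool_rot: [0.562, 0.827, -0.0, -0.0]
ft_force: [0.3, -0.6, 0.1]
grip_width: 0.0564
grip_force: 0.0
```

```bash
python3 - <<'E'
from h import *
c=camera("wrist");cars(c)
row([.4607,.2113,.262],111.6)
E
```

```text
car [ 475    0   79   79 4025] [array([574.1, 359. ]), array([46.7, 59.3]), np.float64(5.8)] roof [array([572.4, 377.2]), array([31. , 21.9]), np.float64(7.7)] [22.  24.2 45.8]
car [ 313   75   49  136 6357] [array([460.7, 211. ]), array([ 46. , 129.4]), np.float64(21.7)] roof [array([460.8, 211.6]), array([29.4, 54.5]), np.float64(21.6)] [22.3 23.9 45.9]
car [ 251  345  129   34 2536] [array([531.7, -16.5]), array([145.6,  40.7]), np.float64(15.0)] roof [array([510.1, -18.8]), array([98.3, 32.2]), np.float64(14.1)] [19.5 39.8 53.1]
row [1.474, 0.513, 4.678, -0.0, 0.0, -0.001] f [-0.8  0.6  0.4] w 0.0567
```

move_arm --commands '[[[1.47, 0.51, 1, 0, 0, 0], [1.47, 0.51, 2.5, 0, 0, 0], [1.47, 0.51, 4, 0, 0, 0], [1.47, 0.51, 4.68, 0, 0, 0], [1.47, 0.51, 4.68, 0, 0, 0], [1.47, 0.51, 4.68, 0, 0, 0], [1.47, 0.51, 4.68, 0, 0, 0]]]'

```text
time: 12.58
position: [0.4606, 0.212, 0.264]
tool_rot: [0.562, 0.827, 0.001, 0.001]
ft_force: [-0.5, 0.6, 0.5]
grip_width: 0.0568
grip_force: 0.0
```

```bash
python3 - <<'E'
from h import *
row([.4607,.2113,.208],111.7)
E
```

```text
row [-0.016, -0.009, 1.4, 0.004, 0.001, -0.001] f [-0.5  0.6  0.5] w 0.0568
```

move_arm --commands '[[[0, 0, 0.6, 0, 0, 0], [0, 0, 1.32, 0, 0, 0], [0, 0, 1.36, 0, 0, 0], [0, 0, 1.36, 0, 0, 0], [0, 0, 1.36, 0, 0, 0]]]'

```text
time: 13.2
position: [0.4602, 0.2122, 0.2093]
tool_rot: [0.562, 0.827, 0.001, 0.001]
ft_force: [-0.5, 0.1, -1.1]
grip_width: 0.0569
grip_force: 0.0
```

move_arm --commands '[[[0, 0, 0, 0, 0, 0], [0, 0, 0, 0, 0, 0], [0, 0, 0, 0, 0, 0], [0, 0, 0, 0, 0, 0], [0, 0, 0, 0, 0, 0]]]' --claw 1 --squeeze 35

```text
time: 13.82
position: [0.4598, 0.2121, 0.208]
tool_rot: [0.562, 0.827, 0.0, 0.0]
ft_force: [0.3, 0.0, 1.7]
grip_width: 0.0295
grip_force: 35.0
```

move_arm --commands '[[[0, 0, -1, 0, 0, 0], [0, 0, -2, 0, 0, 0], [0, 0, -2, 0, 0, 0]]]'

```text
time: 14.2
position: [0.4605, 0.2123, 0.2902]
tool_rot: [0.562, 0.827, 0.002, 0.002]
ft_force: [1.3, 0.2, -1.9]
grip_width: 0.0299
grip_force: 3.5
```

```bash
python3 - <<'E'
from h import *
row([.5223,-.0971,.29],92.2)
E
```

```text
row [-7.759, -1.42, 0.004, 0.006, -0.0, 0.34] f [ 1.3  0.2 -1.9] w 0.0299
```

move_arm --commands '[[[0, 0, 0, 0, 0, 0], [0, 0, 0, 0, 0, 0], [0, 0, 0, 0, 0, 0], [0, 0, 0, 0, 0, 0], [0, 0, 0, 0, 0, 0]]]' --claw 1 --squeeze 40

```text
time: 14.82
position: [0.4597, 0.212, 0.2877]
tool_rot: [0.562, 0.827, -0.0, -0.0]
ft_force: [0.8, -0.2, -0.7]
grip_width: 0.0293
grip_force: 40.0
```

```bash
python3 - <<'E'
from h import *
c=camera("wrist");save(c,"w6");W=world(c)
o=get_obs();q=R.from_quat(o["tool_rot"])
for v in range(60,300,8): print(v,np.round(q.inv().apply(W[v,318]-o["position"])*1000,1))
row([.5223,-.0971,.29],92.2)
E
```

```text
60 [113.5   1.7 289.5]
68 [108.8   1.7 288.5]
76 [104.4   1.8 289.9]
84 [ 99.6   1.8 288.9]
92 [ 94.9   1.8 289. ]
100 [ 90.    1.8 287.6]
108 [ 85.2   1.8 287.6]
116 [ 80.5   1.8 289.4]
124 [ 75.6   1.8 289. ]
132 [ 70.6   1.8 290. ]
140 [ 65.6   1.8 288.7]
148 [ 63.6   1.3 189.7]
156 [ 60.6   1.3 185.7]
164 [ 57.6   1.3 184.4]
172 [ 54.3   1.3 185.2]
180 [ 51.1   1.3 184.8]
188 [ 47.8   1.3 185.5]
196 [ 44.6   1.3 184.8]
204 [ 41.3   1.3 185.3]
212 [ 38.    1.3 185. ]
220 [ 35.    1.3 183.2]
228 [ 32.5   1.3 179.5]
236 [ 30.2   1.3 175.2]
244 [ 28.2   1.2 170.7]
252 [ 26.1   1.2 166.9]
260 [ 24.1   1.2 163.1]
268 [ 21.1   1.2 162.7]
276 [ 18.2   1.2 162.2]
284 [ 14.7   1.2 163.2]
292 [ 11.4   1.2 163.2]
row [-7.76, -1.399, -0.056, -0.0, 0.0, 0.34] f [-0.7  0.3 -1.6] w 0.0298
```

View pics/w6.png

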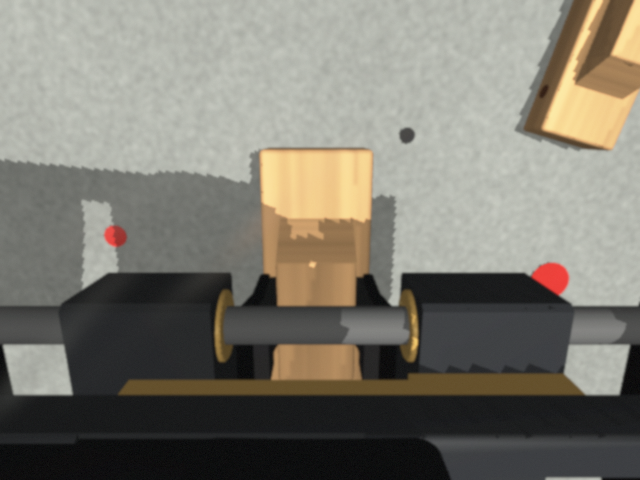

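The picture shows the long body still held level and centred: its end is at (316,150) and the deck is 185 mm from the flange. The slackened grip did no harm. I'll carry it to the near-left recess.

move_arm --commands '[[[-1, -0.2, 0, 0, 0, 0.05], [-2.3, -0.45, 0, 0, 0, 0.12], [-3.7, -0.7, 0, 0, 0, 0.2], [-5, -0.9, 0, 0, 0, 0.28], [-6.3, -1.1, 0, 0, 0, 0.34], [-7.3, -1.3, 0, 0, 0, 0.34], [-7.74, -1.4, 0, 0, 0, 0.34], [-7.74, -1.4, 0, 0, 0, 0.34], [-7.74, -1.4, 0, 0, 0, 0.34], [-7.74, -1.4, 0, 0, 0, 0.34], [-7.74, -1.4, 0, 0, 0, 0.34]]]'

```text
time: 16.25
position: [0.5218, -0.0952, 0.288]
tool_rot: [0.693, 0.721, -0.0, -0.0]
ft_force: [0.5, -0.1, -2.3]
grip_width: 0.0292
grip_force: 40.0
```

```bash
python3 - <<'E'
from h import *
row([.5223,-.0971,.262],92.2)
E
```

```text
row [-0.048, 0.011, 0.65, -0.0, -0.0, 0.001] f [ 0.5 -0.1 -2.3] w 0.0292
```

move_arm --commands '[[[-0.04, 0.01, 0.3, 0, 0, 0], [-0.04, 0.01, 0.63, 0, 0, 0], [-0.04, 0.01, 0.63, 0, 0, 0], [-0.04, 0.01, 0.63, 0, 0, 0]]]'

```text
time: 16.75
position: [0.5224, -0.098, 0.2623]
tool_rot: [0.694, 0.72, -0.0, -0.0]
ft_force: [0.4, 0.1, -1.4]
grip_width: 0.0295
grip_force: 40.0
```

```bash
cat >> h.py <<'E'
def gaps(c):
    W=world(c)*1000
    a=W[100:300,316];j=np.where(a[:,2]>60)[0][0];print("car end y",np.round(a[j-2:j+6],1).tolist())
    k=np.where((a[:j,2]<38))[0]; print("slot y",np.round(a[k[0]-2:k[0]+1],1).tolist() if len(k) else None)
    for v in (j+108,j+125):
        b=W[v];i=np.where((b[:,2]>60)&(b[:,2]<85))[0];i=i[(i>230)&(i<400)]
        print("car x",np.round(b[i[0]],1),np.round(b[i[-1]],1),"mid",np.round((b[i[0]]+b[i[-1]])/2,1))
    v=j+98
    print("left z",[(u,round(W[v,u,0],1),round(W[v,u,2],1)) for u in range(236,270,3)]);print("right z",[(u,round(W[v,u,0],1),round(W[v,u,2],1)) for u in range(364,398,3)])
E
python3 - <<'E'
from h import *
c=camera("wrist");gaps(c)
row([.5223,-.0971,.242],92.2)
E
```

```text
car end y [[520.1, -34.0, 30.9], [520.1, -34.5, 31.8], [520.1, -34.2, 61.4], [520.1, -34.2, 74.2], [520.1, -34.5, 76.4], [520.1, -34.9, 76.6], [520.1, -35.3, 77.7], [520.1, -35.7, 77.0]]
slot y []
car x [497.4 -37.7  77.1] [542.7 -36.1  75.8] mid [520.1 -36.9  76.4]
car x [497.3 -44.6  75.8] [542.7 -42.8  76.3] mid [520.  -43.7  76.1]
left z [(236, np.float64(482.2), np.float64(45.2)), (239, np.float64(483.8), np.float64(46.4)), (242, np.float64(484.8), np.float64(44.1)), (245, np.float64(486.5), np.float64(45.8)), (248, np.float64(487.8), np.float64(45.1)), (251, np.float64(489.4), np.float64(46.0)), (254, np.float64(490.4), np.float64(43.2)), (257, np.float64(492.1), np.float64(45.3)), (260, np.float64(493.4), np.float64(44.2)), (263, np.float64(494.9), np.float64(45.1)), (266, np.float64(494.9), np.float64(33.1)), (269, np.float64(496.2), np.float64(31.3))]
right z [(364, np.float64(544.3), np.float64(32.0)), (367, np.float64(545.9), np.float64(31.8)), (370, np.float64(547.7), np.float64(29.1)), (373, np.float64(547.7), np.float64(40.6)), (376, np.float64(548.3), np.float64(46.6)), (379, np.float64(549.8), np.float64(46.1)), (382, np.float64(551.2), np.float64(46.1)), (385, np.float64(552.6), np.float64(45.8)), (388, np.float64(554.4), np.float64(44.1)), (391, np.float64(555.7), np.float64(44.5)), (394, np.float64(556.9), np.float64(45.6)), (397, np.float64(558.2), np.float64(46.1))]
row [0.024, -0.004, 0.517, -0.0, -0.0, -0.001] f [-0.1 -0.2 -1.2] w 0.0297
```

move_arm --commands '[[[0.04, 0.035, 0, 0, 0, 0], [0.04, 0.035, 0.2, 0, 0, 0], [0.04, 0.035, 0.4, 0, 0, 0], [0.04, 0.035, 0.5, 0, 0, 0], [0.04, 0.035, 0.6, 0, 0, 0], [0.04, 0.035, 0.7, 0, 0, 0], [0.04, 0.035, 0.78, 0, 0, 0], [0.04, 0.035, 0.78, 0, 0, 0], [0.04, 0.035, 0.78, 0, 0, 0]]]'

```text
time: 17.92
position: [0.5236, -0.0963, 0.2317]
tool_rot: [0.694, 0.72, -0.0, -0.0]
ft_force: [-2.1, 1.0, 2.8]
grip_width: 0.0297
grip_force: 40.0
```

move_arm --commands '[[[0, 0, 0.04, 0, 0, 0], [0, 0, 0.08, 0, 0, 0], [0, 0, 0.12, 0, 0, 0], [0, 0, 0.15, 0, 0, 0], [0, 0, 0.15, 0, 0, 0], [0, 0, 0.15, 0, 0, 0]]]'

```text
time: 18.68
position: [0.5253, -0.096, 0.2297]
tool_rot: [0.694, 0.72, 0.002, 0.003]
ft_force: [-0.9, 6.1, 29.8]
grip_width: 0.0295
grip_force: 40.1
```

move_arm --commands '[[[0, 0, -0.15, 0, 0, 0], [0, 0, -0.15, 0, 0, 0], [0, 0, -0.15, 0, 0, 0]]]' --claw 0

```text
time: 19.05
position: [0.5237, -0.0964, 0.231]
tool_rot: [0.694, 0.72, -0.0, -0.0]
ft_force: [0.9, 0.2, -0.4]
grip_width: 0.0428
grip_force: 0.0
```

move_arm --commands '[[[0, 0, -0.2, 0, 0, 0], [0, 0, -1, 0, 0, 0], [0, 0, -2.2, 0, 0, 0], [-1, 0.7, -3.5, 0, 0, 0], [-2, 1.2, -5, 0, 0, 0], [-2, 1.2, -5.5, 0, 0, 0], [-2, 1.2, -5.5, 0, 0, 0], [-2, 1.2, -5.5, 0, 0, 0]]]'

```text
time: 20.05
position: [0.574, -0.174, 0.4504]
tool_rot: [0.694, 0.72, -0.0, -0.001]
ft_force: [-1.0, 0.4, -0.5]
grip_width: 0.0433
grip_force: 0.0
```

```bash
python3 - <<'E'
from h import *
c=camera("wrist");save(c,"w7");drawer(c)
row([.56,.30,.45],97)
E
```

```text
roof [ 353   71   38   57 1962] [array([617.2, -72.7]), array([30.3, 46.4]), np.float64(2.2)] z [62.  66.9 68.1]
roof [ 247   87   37   74 2511] [array([526.3, -97.1]), array([30.3, 62.4]), np.float64(2.1)] z [62.8 67.  68.1]
rec [ 336  165   57  134 6582] [array([ 621.3, -199.1]), array([ 52.5, 136.9]), np.float64(2.2)] z 31.2
rec [ 245  207   55   92 4381] [array([ 530.9, -223. ]), array([52.6, 96.1]), np.float64(2.4)] z 31.2
row [11.849, 0.105, 0.021, -0.004, -0.002, -0.084] f [ 0.3  0.1 -0.3] w 0.0436
```

View pics/w7.png

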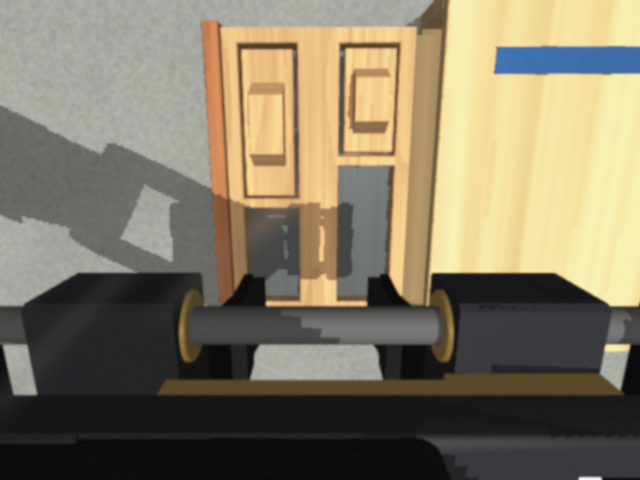

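The picture shows the long body flush at (267,120) and the short one flush at (368,100). The free long recess is at (364,232), world (621,-199) mm. Now the last body.

move_arm --commands '[[[1, 0, 0, 0, 0, 0], [2.5, 0, 0, 0, 0, 0], [4, 0, 0, 0, 0, 0], [5.5, 0, 0, 0, 0, -0.08], [7, 0, 0, 0, 0, -0.08], [8.5, 0, 0, 0, 0, -0.08], [10, 0, 0, 0, 0, -0.08], [11.3, 0.1, 0, 0, 0, -0.08], [11.85, 0.1, 0, 0, 0, -0.08], [11.85, 0.1, 0, 0, 0, -0.08], [11.85, 0.1, 0, 0, 0, -0.08], [11.85, 0.1, 0, 0, 0, -0.08]]]' --claw -0.3

```text
time: 21.6
position: [0.5611, 0.2976, 0.4515]
tool_rot: [0.665, 0.747, -0.0, 0.0]
ft_force: [0.6, -0.1, -0.5]
grip_width: 0.0567
grip_force: 0.0
```

```bash
python3 - <<'E'
from h import *
c=camera("wrist");cars(c)
row([.569,.393,.262],97)
E
```

```text
car [ 284   36   50  142 6667] [array([543.1, 388.8]), array([ 46.1, 130. ]), np.float64(6.2)] roof [array([543.1, 388.6]), array([29.8, 55. ]), np.float64(6.6)] [22.4 24.  46. ]
row [2.344, 0.472, 4.74, -0.0, 0.0, -0.006] f [ 0.8  0.  -0.2] w 0.0565
```

It was knocked aside and now lies at (543,389), so I'll re-aim.

```bash
python3 - <<'E'
from h import *
row([.5431,.3887,.262],96.3)
E
```

```text
row [2.312, -0.184, 4.74, -0.0, 0.0, 0.006] f [ 0.8  0.  -0.2] w 0.0565
```

move_arm --commands '[[[1, -0.1, 0.5, 0, 0, 0], [2.3, -0.18, 2, 0, 0, 0.006], [2.31, -0.18, 3.5, 0, 0, 0.006], [2.31, -0.18, 4.74, 0, 0, 0.006], [2.31, -0.18, 4.74, 0, 0, 0.006], [2.31, -0.18, 4.74, 0, 0, 0.006], [2.31, -0.18, 4.74, 0, 0, 0.006], [2.31, -0.18, 4.74, 0, 0, 0.006]]]'

```text
time: 22.65
position: [0.5436, 0.3904, 0.2651]
tool_rot: [0.667, 0.745, 0.003, 0.001]
ft_force: [0.3, -0.7, 0.1]
grip_width: 0.0567
grip_force: 0.0
```

```bash
python3 - <<'E'
from h import *
c=camera("wrist");cars(c)
row([.5431,.3887,.208],96.3)
E
```

```text
car [  271   147    85   159 12826] [array([541.3, 407.5]), array([46.3, 91.6]), np.float64(6.4)] roof [array([542.8, 393.7]), array([30.1, 44.7]), np.float64(6.2)] [22.6 24.2 45.9]
car [ 276  344   75   19 1398] [array([549.8, 331.1]), array([45.5, 14. ]), np.float64(6.4)] roof None [22.3 23.1 24.1]
row [-0.043, -0.015, 1.414, 0.004, -0.001, 0.002] f [ 0.3 -0.1 -1.3] w 0.0566
```

move_arm --commands '[[[-0.02, 0, 0.6, 0, 0, 0], [-0.02, 0, 1.32, 0, 0, 0], [-0.02, 0, 1.36, 0, 0, 0], [-0.02, 0, 1.36, 0, 0, 0], [-0.02, 0, 1.36, 0, 0, 0]]]'

```text
time: 23.32
position: [0.5434, 0.3898, 0.2092]
tool_rot: [0.666, 0.746, 0.001, 0.001]
ft_force: [0.3, -1.4, 0.7]
grip_width: 0.0568
grip_force: 0.0
```

move_arm --commands '[[[0, 0, 0, 0, 0, 0], [0, 0, 0, 0, 0, 0], [0, 0, 0, 0, 0, 0], [0, 0, 0, 0, 0, 0], [0, 0, 0, 0, 0, 0]]]' --claw 1 --squeeze 40

```text
time: 23.95
position: [0.5428, 0.3895, 0.2077]
tool_rot: [0.666, 0.746, 0.0, 0.0]
ft_force: [0.5, -0.7, 1.4]
grip_width: 0.03
grip_force: 40.0
```

move_arm --commands '[[[0, 0, -1, 0, 0, 0], [0, 0, -2.2, 0, 0, 0], [0, 0, -2.2, 0, 0, 0], [0, 0, -2.2, 0, 0, 0]]]'

```text
time: 24.45
position: [0.5423, 0.3892, 0.2949]
tool_rot: [0.666, 0.746, -0.001, -0.0]
ft_force: [0.2, -0.3, -1.8]
grip_width: 0.0294
grip_force: 40.0
```

```bash
python3 - <<'E'
from h import *
row([.6213,-.1991,.30],92.2)
E
```

```text
row [-14.837, 0.319, -0.119, -0.002, 0.001, 0.074] f [ 0.2 -0.3 -1.8] w 0.0294
```

move_arm --commands '[[[-1, 0, -0.5, 0, 0, 0], [-2.4, 0, -0.5, 0, 0, 0], [-3.8, 0.1, -0.5, 0, 0, 0.02], [-5.2, 0.1, -0.5, 0, 0, 0.04], [-6.6, 0.15, -0.5, 0, 0, 0.07], [-8, 0.2, -0.5, 0, 0, 0.07], [-9.4, 0.2, -0.5, 0, 0, 0.07], [-10.8, 0.25, -0.5, 0, 0, 0.07], [-12.2, 0.3, -0.5, 0, 0, 0.07], [-13.5, 0.32, -0.5, 0, 0, 0.074], [-14.5, 0.32, -0.5, 0, 0, 0.074], [-14.83, 0.32, -0.5, 0, 0, 0.074]]]'

```text
time: 25.95
position: [0.6213, -0.201, 0.3132]
tool_rot: [0.695, 0.719, -0.001, -0.002]
ft_force: [-0.7, 0.1, -1.2]
grip_width: 0.0301
grip_force: 40.0
```

move_arm --commands '[[[0, 0, 0, 0, 0, 0], [0, 0, 0, 0, 0, 0], [0, 0, 0, 0, 0, 0]]]'

```text
time: 26.32
position: [0.6217, -0.1968, 0.3154]
tool_rot: [0.693, 0.721, -0.0, -0.001]
ft_force: [-0.2, 0.5, -1.5]
grip_width: 0.0298
grip_force: 40.0
```

```bash
python3 - <<'E'
from h import *
row([.6213,-.1991,.264],92.2)
E
```

```text
row [-0.059, -0.012, 1.285, -0.001, -0.001, 0.002] f [-0.2  0.5 -1.5] w 0.0298
```

move_arm --commands '[[[-0.05, -0.01, 0.6, 0, 0, 0], [-0.05, -0.01, 1.25, 0, 0, 0], [-0.05, -0.01, 1.25, 0, 0, 0], [-0.05, -0.01, 1.25, 0, 0, 0], [-0.05, -0.01, 1.25, 0, 0, 0]]]'

```text
time: 26.95
position: [0.622, -0.2005, 0.267]
tool_rot: [0.693, 0.721, 0.0, 0.001]
ft_force: [0.3, -0.4, -1.1]
grip_width: 0.0296
grip_force: 40.0
```

```bash
python3 - <<'E'
from h import *
c=camera("wrist");gaps(c);save(c,"w8")
row([.6213,-.1991,.232],92.2)
E
```

```text
car end y [[620.4, -137.0, 31.4], [620.4, -137.5, 30.5], [620.3, -136.8, 70.6], [620.3, -136.9, 80.8], [620.3, -137.3, 80.7], [620.3, -137.6, 82.4], [620.3, -138.0, 82.5], [620.3, -138.4, 83.1]]
slot y [[619.6, -117.6, 44.2], [619.6, -118.1, 43.7], [619.6, -118.0, 36.3]]
car x [ 597.8 -140.5   80.3] [ 642.7 -138.7   82. ] mid [ 620.2 -139.6   81.2]
car x [ 597.5 -147.3   80.7] [ 643.3 -145.5   80.9] mid [ 620.4 -146.4   80.8]
left z [(236, np.float64(581.5), np.float64(45.1)), (239, np.float64(583.0), np.float64(45.2)), (242, np.float64(584.4), np.float64(45.0)), (245, np.float64(585.9), np.float64(45.1)), (248, np.float64(587.2), np.float64(44.3)), (251, np.float64(588.9), np.float64(45.8)), (254, np.float64(590.3), np.float64(45.5)), (257, np.float64(591.7), np.float64(45.2)), (260, np.float64(592.0), np.float64(35.8)), (263, np.float64(591.9), np.float64(23.5)), (266, np.float64(594.5), np.float64(31.9)), (269, np.float64(596.0), np.float64(31.4))]
right z [(364, np.float64(644.9), np.float64(34.0)), (367, np.float64(644.9), np.float64(46.1)), (370, np.float64(646.4), np.float64(45.7)), (373, np.float64(648.1), np.float64(44.3)), (376, np.float64(649.5), np.float64(44.6)), (379, np.float64(650.9), np.float64(45.2)), (382, np.float64(652.3), np.float64(45.5)), (385, np.float64(653.9), np.float64(44.8)), (388, np.float64(655.4), np.float64(44.4)), (391, np.float64(656.4), np.float64(46.9)), (394, np.float64(658.2), np.float64(44.8)), (397, np.float64(665.4), np.float64(16.1))]
row [0.038, -0.016, 0.872, 0.002, 0.001, -0.0] f [-0.   0.5 -1. ] w 0.0298
```

View pics/w8.png

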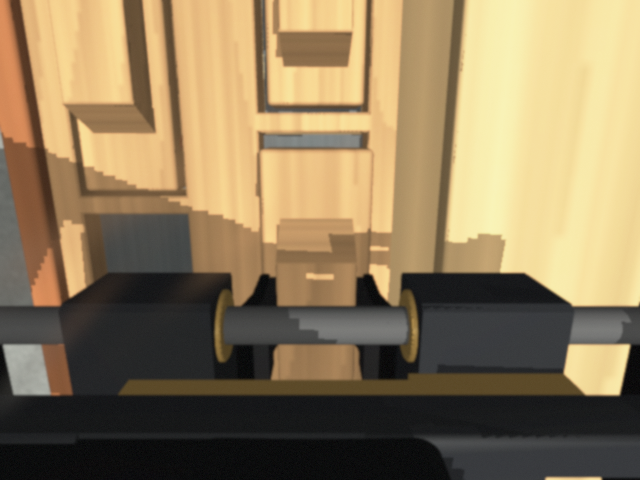

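The picture shows the last body at (315,200) over the far-right recess, with the slot end visible at (313,140). It needs about 2.4 mm more in +y and 1.4 mm less in x.

move_arm --commands '[[[0.06, -0.035, 0, 0, 0, 0], [0.06, -0.035, 0.2, 0, 0, 0], [0.06, -0.035, 0.35, 0, 0, 0], [0.06, -0.035, 0.5, 0, 0, 0], [0.06, -0.035, 0.6, 0, 0, 0], [0.06, -0.035, 0.7, 0, 0, 0], [0.06, -0.035, 0.8, 0, 0, 0], [0.06, -0.035, 0.87, 0, 0, 0], [0.06, -0.035, 0.87, 0, 0, 0]]]'

```text
time: 28.12
position: [0.62, -0.1982, 0.2314]
tool_rot: [0.694, 0.72, -0.0, 0.0]
ft_force: [-0.6, 0.5, 4.1]
grip_width: 0.0296
grip_force: 40.0
```

move_arm --commands '[[[0, 0, 0.04, 0, 0, 0], [0, 0, 0.08, 0, 0, 0], [0, 0, 0.12, 0, 0, 0], [0, 0, 0.15, 0, 0, 0], [0, 0, 0.15, 0, 0, 0], [0, 0, 0.15, 0, 0, 0]]]'

```text
time: 28.88
position: [0.6215, -0.198, 0.2294]
tool_rot: [0.694, 0.72, 0.002, 0.003]
ft_force: [-0.9, 4.9, 20.6]
grip_width: 0.0295
grip_force: 40.0
```

move_arm --commands '[[[0, 0, -0.15, 0, 0, 0], [0, 0, -0.15, 0, 0, 0], [0, 0, -0.15, 0, 0, 0]]]' --claw 0

```text
time: 29.25
position: [0.6198, -0.1983, 0.23]
tool_rot: [0.694, 0.72, -0.0, -0.0]
ft_force: [0.6, 0.3, -0.7]
grip_width: 0.0427
grip_force: 0.0
```

move_arm --commands '[[[0, 0, -0.2, 0, 0, 0], [0, 0, -1, 0, 0, 0], [0, 0, -2.2, 0, 0, 0], [-0.5, -0.7, -3.5, 0, 0, 0], [-1, -1.5, -5, 0, 0, 0], [-1, -1.5, -5.5, 0, 0, 0], [-1, -1.5, -5.5, 0, 0, 0], [-1, -1.5, -5.5, 0, 0, 0]]]'

```text
time: 30.25
position: [0.5613, -0.2401, 0.4496]
tool_rot: [0.693, 0.72, -0.0, -0.001]
ft_force: [-0.7, -0.1, -0.0]
grip_width: 0.0434
grip_force: 0.0
```

```bash
python3 - <<'E'
from h import *
c=camera("wrist");save(c,"w9");drawer(c)
W=world(c)*1000;z=W[...,2]
m=(z>50)&(z<60)&(W[...,0]<500)&(W[...,0]>455);m[280:]=0;print("front x",np.percentile(W[m][:,0],[2,50,98]))
row([.41,-.15,.33],92.2)
E
```

```text
roof [ 376    0   40   48 1766] [array([620.2, -78.8]), array([30.5, 34.7]), np.float64(1.6)] z [61.7 67.  68.2]
roof [ 265    3   38   80 2861] [array([529.1, -97. ]), array([30.1, 61.3]), np.float64(2.0)] z [63.8 67.1 68.2]
roof [ 368  134   38   70 2360] [array([ 622.2, -198.6]), array([30.4, 62.1]), np.float64(2.1)] z [62.3 66.9 68. ]
rec [ 260  137   57  101 5342] [array([ 533.8, -222.2]), array([52.7, 97.3]), np.float64(2.3)] z 31.2
front x [475.6223447  485.19895518 494.71058374]
row [2.388, -3.688, 2.989, -0.003, -0.002, -0.0] f [-0.4  0.2  0.1] w 0.0437
```

View pics/w9.png

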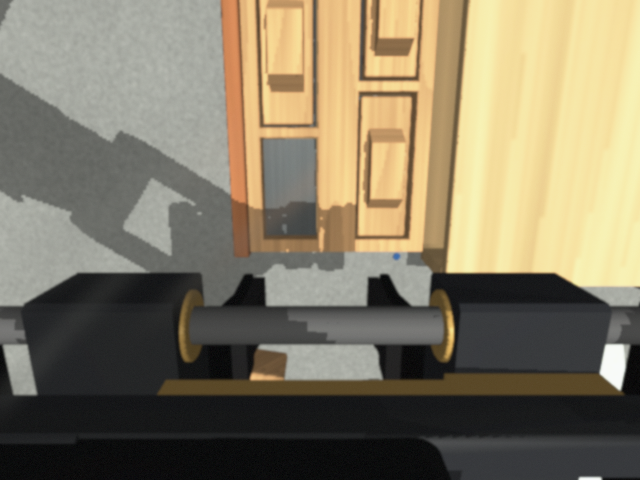

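The picture shows all three bodies flush (roofs at 67–68 mm): (287,60), (393,30) and (387,185). The front board runs along column ~235. I'll close the fingers and go in front of the board.

```bash
python3 -c "
from h import *
row([.43,-.1525,.34],92.2);row([.43,-.1525,.218],92.2)"
```

```text
row [2.306, -3.191, 2.738, -0.003, -0.002, -0.0] f [-0.4  0.2  0.1] w 0.0437
row [2.3, -3.183, 5.788, -0.003, -0.002, -0.0] f [-0.4  0.2  0.1] w 0.0437
```

move_arm --commands '[[[0.8, -1.1, 0.5, 0, 0, 0], [1.6, -2.2, 1.2, 0, 0, 0], [2.3, -3.2, 2, 0, 0, 0], [2.3, -3.2, 2.7, 0, 0, 0], [2.3, -3.2, 2.7, 0, 0, 0], [2.3, -3.19, 3.8, 0, 0, 0], [2.3, -3.19, 5, 0, 0, 0], [2.3, -3.19, 5.78, 0, 0, 0], [2.3, -3.19, 5.78, 0, 0, 0], [2.3, -3.19, 5.78, 0, 0, 0]]]' --claw 1 --squeeze 20

```text
time: 31.55
position: [0.4315, -0.1539, 0.2203]
tool_rot: [0.693, 0.72, 0.0, 0.001]
ft_force: [-0.3, -0.1, -0.0]
grip_width: 0.0005
grip_force: 0.0
```

```bash
python3 -c "
from h import *
row([.64,-.1445,.218],92.2)"
```

```text
row [0.034, 5.218, 0.066, 0.002, 0.001, -0.0] f [-0.3 -0.1 -0. ] w 0.0005
```

move_arm --commands '[[[0.03, 0.2, 0.05, 0, 0, 0], [0.03, 0.4, 0.05, 0, 0, 0], [0.03, 0.6, 0.05, 0, 0, 0], [0.03, 0.8, 0.05, 0, 0, 0], [0.03, 1.0, 0.05, 0, 0, 0], [0.03, 1.25, 0.05, 0, 0, 0], [0.03, 1.5, 0.05, 0, 0, 0], [0.03, 1.75, 0.05, 0, 0, 0], [0.03, 2.0, 0.05, 0, 0, 0], [0.03, 2.25, 0.05, 0, 0, 0], [0.03, 2.5, 0.05, 0, 0, 0], [0.03, 2.6, 0.05, 0, 0, 0]]]'

```text
time: 33.05
position: [0.5355, -0.1484, 0.2176]
tool_rot: [0.693, 0.721, 0.0, 0.001]
ft_force: [-2.1, -0.2, 0.9]
grip_width: 0.0002
grip_force: 1.0
```

move_arm --commands '[[[0, 0.2, 0, 0, 0, 0], [0, 0.4, 0, 0, 0, 0], [0, 0.6, 0, 0, 0, 0], [0, 0.8, 0, 0, 0, 0], [0, 1.0, 0, 0, 0, 0], [0, 1.2, 0, 0, 0, 0], [0, 1.4, 0, 0, 0, 0], [0, 1.6, 0, 0, 0, 0], [0, 1.8, 0, 0, 0, 0], [0, 2.0, 0, 0, 0, 0], [0, 2.2, 0, 0, 0, 0], [0, 2.3, 0, 0, 0, 0]]]'

```text
time: 34.55
position: [0.6271, -0.1446, 0.2176]
tool_rot: [0.694, 0.72, 0.0, 0.0]
ft_force: [-1.8, -0.6, 1.4]
grip_width: 0.0003
grip_force: 1.1
```

```bash
python3 - <<'E'
from h import *
c=camera("top");save(c,"t2",(270,60,470,300),2.4)
row([.66,-.1445,.218],92.2)
E
```

```text
row [-0.029, 0.814, -0.006, 0.002, 0.0, -0.0] f [ 0.7 -0.7 -0.4] w 0.0003
```

View pics/t2.png

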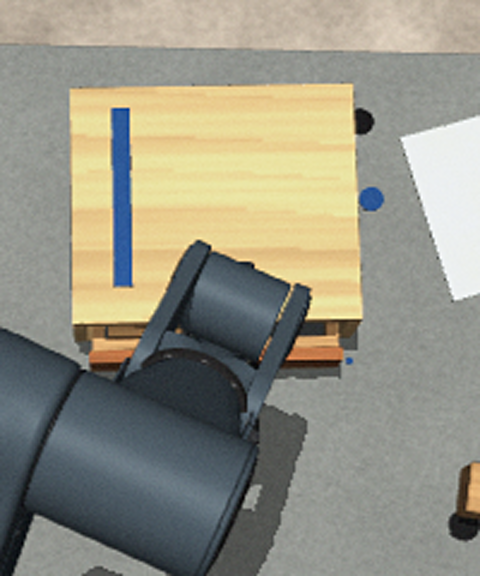

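The picture shows the drawer nearly closed: the front board at (215,357) stands about 25 mm short of the cabinet front at row 325. Force is low, about 2 N.

move_arm --commands '[[[0, 0.1, 0, 0, 0, 0], [0, 0.2, 0, 0, 0, 0], [0, 0.3, 0, 0, 0, 0], [0, 0.4, 0, 0, 0, 0], [0, 0.5, 0, 0, 0, 0], [0, 0.6, 0, 0, 0, 0], [0, 0.65, 0, 0, 0, 0], [0, 0.7, 0, 0, 0, 0], [0, 0.7, 0, 0, 0, 0]]]'

```text
time: 35.72
position: [0.6529, -0.1437, 0.2175]
tool_rot: [0.693, 0.721, -0.002, -0.002]
ft_force: [-6.4, 0.0, 5.2]
grip_width: 0.0001
grip_force: 3.5
```

move_arm --commands '[[[0, 0.05, 0, 0, 0, 0], [0, 0.1, 0, 0, 0, 0], [0, 0.15, 0, 0, 0, 0], [0, 0.2, 0, 0, 0, 0], [0, 0.25, 0, 0, 0, 0], [0, 0.25, 0, 0, 0, 0]]]'

```text
time: 36.48
position: [0.6594, -0.1436, 0.2172]
tool_rot: [0.693, 0.721, -0.005, -0.007]
ft_force: [-19.0, -2.8, 11.7]
grip_width: 0.0004
grip_force: 10.7
```

move_arm --commands '[[[0, 0.06, 0, 0, 0, 0], [0, 0.12, 0, 0, 0, 0], [0, 0.12, 0, 0, 0, 0]]]'

```text
time: 36.85
position: [0.6611, -0.1437, 0.2172]
tool_rot: [0.693, 0.721, -0.009, -0.011]
ft_force: [-30.1, -4.7, 19.7]
grip_width: 0.0003
grip_force: 16.9
```

move_arm --commands '[[[0, -0.3, 0, 0, 0, 0], [0, -1, 0, 0, 0, 0], [0, -2, 0, 0, 0, 0], [0, -3.3, -1, 0, 0, 0], [0, -4.5, -2.5, 0, 0, 0], [0, -4.5, -4, 0, 0, 0], [0, -4.5, -5, 0, 0, 0], [0, -4.5, -5, 0, 0, 0], [0, -4.5, -5, 0, 0, 0]]]'

```text
time: 37.98
position: [0.4895, -0.15, 0.4176]
tool_rot: [0.694, 0.72, 0.0, 0.001]
ft_force: [0.1, -0.2, 0.5]
grip_width: 0.0003
grip_force: 0.0
```

```bash
python3 - <<'E'
from h import *
print(get_obs()["position"],get_obs()["time"])
c=camera("wrist");save(c,"w10");W=world(c)*1000;z=W[...,2]
for v in (60,120,180,240):
    b=W[v]; f=b[(b[:,2]>48)&(b[:,2]<58)&(b[:,0]>600)]; t=b[(b[:,2]>85)&(b[:,2]<92)]
    print(v,"front",np.round(f[:1],1),"cab",np.round(t[:1],1))
E
```

```text
[ 0.48948664 -0.15001448  0.41756563] 37.975
60 front [[663.3 -16.6  48.3]] cab [[668.1 -22.6  85.5]]
120 front [[665.3 -62.7  48.8]] cab [[669.8 -63.8  86.1]]
180 front [[ 666.5 -112.1   49.6]] cab [[ 671.6 -108.    85.7]]
240 front [[ 668.7 -165.    50.3]] cab [[ 673.6 -155.7   85.1]]
```

View pics/w10.png

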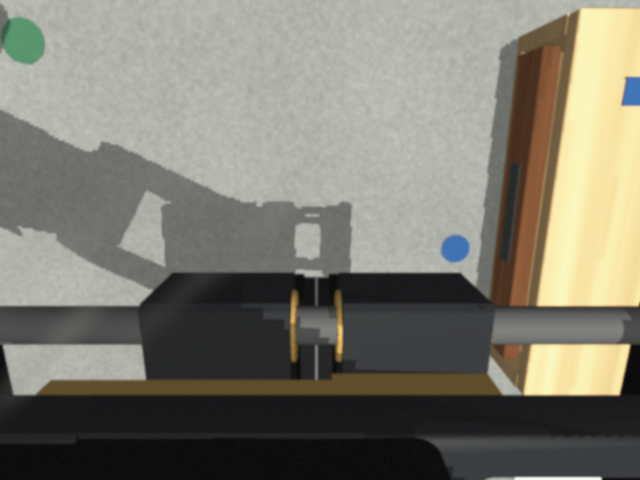

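```bash
python3 - <<'E'
from h import *
c=camera("wrist");W=world(c)*1000
a=np.radians(2.15);s=W[...,0]*np.cos(a)+W[...,1]*np.sin(a); z=W[...,2]; y=W[...,1]
ok=np.zeros_like(z,bool);ok[:345]=1
ok&=(s>650)&(s<700)
for lo,hi in((15,25),(25,35),(35,45),(45,50),(60,68),(76,80),(80,84)):
    m=ok&(z>lo)&(z<hi)&(y<-35)&(y>-230); print(lo,hi,m.sum(),np.round(np.percentile(s[m],[10,50,90]),1) if m.sum() else 0)
m=ok&(y>-14)&(y<8)&(z>15)&(z<80);print("side",m.sum(),[ (int(q),round(float(np.median(s[m&(z>q)&(z<q+15)])),1)) for q in (15,30,45,60)])
E
```

```text
15 25 928 [661.6 662.1 662.6]
25 35 1119 [660.4 661.6 662.4]
35 45 1637 [660.6 662.  681.9]
45 50 970 [661.7 662.4 682.2]
60 68 0 0
76 80 636 [666.2 666.7 667.3]
80 84 701 [666.2 666.7 667.3]
side 1361 [(15, 666.4), (30, 666.5), (45, 667.0), (60, 666.7)]
```

The picture shows the board at (515,200). It's measured 4.7 mm proud of the cabinet front, though I pushed with 30 N. The thicker knuckles probably met the cabinet's top edge, so I'll tilt the tool to lead with the fingertips.

move_arm --commands '[[[0, 0, 1, -0.1, 0, 0], [0, 0.5, 2, -0.2, 0, 0], [0, 1, 3, -0.25, 0, 0], [0, 1, 4, -0.25, 0, 0], [0, 1, 5.08, -0.25, 0, 0], [0, 1, 5.08, -0.25, 0, 0], [0, 1.6, 5.08, -0.25, 0, 0], [0, 2.3, 5.08, -0.25, 0, 0], [0, 2.3, 5.08, -0.25, 0, 0], [0, 2.3, 5.08, -0.25, 0, 0]]]'

```text
time: 39.33
position: [0.5804, -0.1461, 0.2149]
tool_rot: [0.688, 0.715, 0.09, 0.086]
ft_force: [0.6, -0.2, 0.9]
grip_width: 0.0005
grip_force: 0.0
```

```bash
python3 - <<'E'
from h import *
o=get_obs();q=R.from_quat(o["tool_rot"]);a=np.radians(2.15)
t=q.apply([0,.015,.182])+o["position"];n=np.array([np.cos(a),np.sin(a),0])
print("tip edge",t,"s",t@n*1000,"pos",o["position"]);print("fwd 10mm in units",q.inv().apply(n)*.25, o["ft_force"])
E
```

```text
tip edge [ 0.63980558 -0.14379044  0.04225344] s 633.9607674663276 pos [ 0.58043114 -0.14613999  0.21493279]
fwd 10mm in units [-2.16501796e-04  2.42278231e-01  6.16539694e-02] [ 0.64833587 -0.2247791   0.94698601]
```

move_arm --commands '[[[0, 0.25, 0.062, 0, 0, 0], [0, 0.5, 0.125, 0, 0, 0], [0, 0.65, 0.165, 0, 0, 0], [0, 0.7, 0.178, 0, 0, 0], [0, 0.75, 0.19, 0, 0, 0], [0, 0.8, 0.203, 0, 0, 0], [0, 0.85, 0.216, 0, 0, 0], [0, 0.9, 0.23, 0, 0, 0], [0, 0.9, 0.23, 0, 0, 0]]]'

```text
time: 40.45
position: [0.6175, -0.1449, 0.214]
tool_rot: [0.688, 0.715, 0.089, 0.085]
ft_force: [-2.2, 0.1, -0.3]
grip_width: 0.0002
grip_force: 1.1
```

```bash
python3 - <<'E'
from h import *
o=get_obs();q=R.from_quat(o["tool_rot"]);a=np.radians(2.15)
t=q.apply([0,.015,.182])+o["position"];n=np.array([np.cos(a),np.sin(a),0])
print("tip s",t@n*1000,t[2])
c=camera("wrist");W=world(c)*1000
s=W[...,0]*np.cos(a)+W[...,1]*np.sin(a); z=W[...,2]; y=W[...,1]
ok=np.zeros_like(z,bool);ok[:345]=1;ok&=(s>650)&(s<700)&(y>-110)&(y<10)
for lo,hi in((15,25),(25,35),(35,45),(76,80),(80,84)):
    m=ok&(z>lo)&(z<hi); print(lo,hi,m.sum(),np.round(np.percentile(s[m],[10,50,90]),1) if m.sum() else 0)
E
```

```text
tip s 670.7910323465052 0.041209328497843145
15 25 1288 [664.2 664.5 664.7]
25 35 1550 [663.5 664.5 664.7]
35 45 1855 [664.  664.5 664.7]
76 80 1364 [666.5 666.9 667.2]
80 84 1480 [666.6 666.9 667.2]
```

Moving again: 2.4 mm proud now and no wall met. I'll push on.

move_arm --commands '[[[0, 0.04, 0.01, 0, 0, 0], [0, 0.08, 0.02, 0, 0, 0], [0, 0.12, 0.03, 0, 0, 0], [0, 0.16, 0.04, 0, 0, 0], [0, 0.2, 0.05, 0, 0, 0], [0, 0.24, 0.06, 0, 0, 0], [0, 0.24, 0.06, 0, 0, 0], [0, 0.24, 0.06, 0, 0, 0]]]'

```text
time: 41.5
position: [0.6227, -0.145, 0.2143]
tool_rot: [0.688, 0.716, 0.086, 0.08]
ft_force: [-24.6, -6.2, 16.9]
grip_width: 0.0003
grip_force: 12.3
```

Firm stop. I'll back off and check.

move_arm --commands '[[[0, -0.4, -0.1, 0, 0, 0], [0, -1, -0.3, 0, 0, 0], [0, -2.2, -1, 0, 0, 0], [0, -3, -2, 0.1, 0, 0], [0, -3, -3.5, 0.2, 0, 0], [0, -3, -5, 0.25, 0, 0], [0, -3, -5, 0.25, 0, 0], [0, -3, -5, 0.25, 0, 0]]]'

```text
time: 42.5
position: [0.463, -0.151, 0.3789]
tool_rot: [0.694, 0.72, 0.001, 0.001]
ft_force: [-0.3, -1.4, -1.2]
grip_width: 0.0007
grip_force: 0.0
```

```bash
python3 - <<'E'
from h import *
a=np.radians(2.15);print(get_obs()["position"],get_obs()["time"])
c=camera("wrist");W=world(c)*1000
s=W[...,0]*np.cos(a)+W[...,1]*np.sin(a); z=W[...,2]; y=W[...,1]
ok=np.zeros_like(z,bool);ok[:345]=1;ok&=(s>650)&(s<700)&(y>-230)&(y<10)
for lo,hi in((15,25),(25,35),(35,45),(76,80),(80,84)):
    m=ok&(z>lo)&(z<hi); print(lo,hi,m.sum(),np.round(np.percentile(s[m],[10,50,90]),1) if m.sum() else 0)
c=camera("top");save(c,"t3")
E
```

```text
[ 0.46303807 -0.15097444  0.37888363] 42.5
15 25 2000 [666.1 666.7 667.3]
25 35 2271 [665.1 666.4 667.2]
35 45 2803 [665.3 666.6 667.6]
76 80 1051 [666.  666.7 667.4]
80 84 966 [666.1 666.8 667.5]
```

View pics/t3.png

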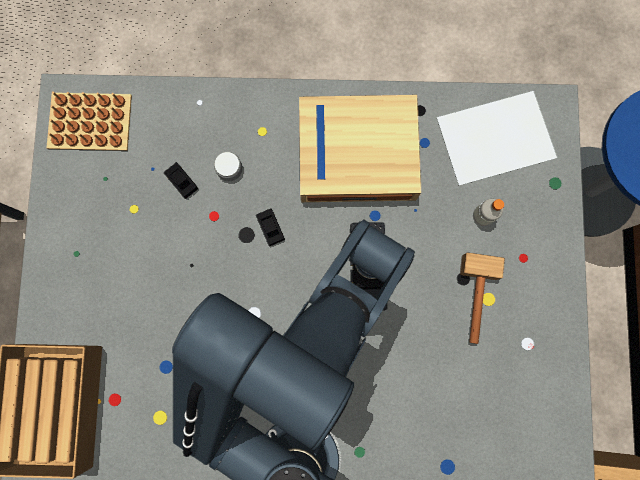

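The picture shows the drawer shut at (360,197), with its board in line with the cabinet front (both at 666.7 mm). No pine bodies are left on the bench, and the glue, tin and mallet haven't moved.

```bash
python3 -c "
from rig import *
print(hand_in())"
```

```text
the job is handed in; nothing more can be done
None
```

The job is handed in at about 43 s: all three pine bodies present (two long, one short) were pressed flush in recesses of their own length, and the drawer is home; the hand-in returned no verdict.

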